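Step the insect-pin dispenser to the yellow tag

TASK

Push the white tab of the round pin dispenser around with a fingertip until it points squarely at the yellow tag, so that the window in the cover opens over that compartment, and leave it there. Do not lift the loose cover off its spindle, and leave the canister, petri dish, loupe and spreading board where they stand.

Things in the scene. Friction and masses are not known exactly. Their poses are not given: they have to be found in the camera images.
- dispenser: Rotary insect-pin dispenser, screwed to the desk: a grey round foot (diameter 224 mm, 8 mm high), on it a low aluminium drum (diameter 126 mm, top at 35 mm) with five compartments, covered by a thin black disc. Origin on the turning axis at desk height, z up; its -x axis is its front, where the closed position (no tag) lies. The brass hub at the centre (radius 16 mm) is 50 mm high and the spindle in it 58 mm.
- cover (a joint): Turning angle of the cover, rad, about the dispenser's upright axis: 0 with the tab pointing along the dispenser's -x axis (front), positive counterclockwise seen from above. Stops at -2.8 and +2.8, so it cannot go all the way round. No click stops: even friction (about 1.5 N of push at the tab) holds it where it is left. The cover is a disc of radius 66 mm, top face 42 mm above the desk, with a window just inside the tab.
- cover_lift (a joint): How far the cover has been lifted along its spindle, m; 0 = resting on the drum. The cover (about 0.15 kg) lies loose on the drum and comes up if lifted.
- tab_mid (a point): Middle of the top edge of the white tab, 80 mm above the desk and 73 mm from the turning axis. The tab is an upright white fin standing on the cover's rim: 32 mm long radially (57 to 89 mm from the axis), 6 mm thick, from the cover's top face (42 mm) up to 80 mm above the desk. It turns with the cover.
- tab_aim (a point): The point the tab aims at: on the tab's line, 99 mm from the turning axis (10 mm beyond the tab's outer end), at the height of the tags' tops (12 mm above the desk).
- tag_yellow: Yellow round tag, diameter 22 mm, 4 mm thick, fixed on the dispenser's foot, its centre 99 mm from the turning axis; origin at the centre of its underside, 8 mm above the desk. The four tags lie at cover angles of -144, -72, 72 and 144 degrees; which colour lies where varies.
- tag_blue: Blue round tag, diameter 22 mm, 4 mm thick, fixed on the dispenser's foot, its centre 99 mm from the turning axis; origin at the centre of its underside, 8 mm above the desk. The four tags lie at cover angles of -144, -72, 72 and 144 degrees; which colour lies where varies.
- tag_red: Red round tag, diameter 22 mm, 4 mm thick, fixed on the dispenser's foot, its centre 99 mm from the turning axis; origin at the centre of its underside, 8 mm above the desk. The four tags lie at cover angles of -144, -72, 72 and 144 degrees; which colour lies where varies.
- tag_green: Green round tag, diameter 22 mm, 4 mm thick, fixed on the dispenser's foot, its centre 99 mm from the turning axis; origin at the centre of its underside, 8 mm above the desk. The four tags lie at cover angles of -144, -72, 72 and 144 degrees; which colour lies where varies.
- canister: Bystander, loose: aluminium canister with a knurled screw lid, diameter 68 mm, 78 mm high, upright; origin at the centre of its underside.
- petri: Bystander, loose: clear glass petri dish, diameter 90 mm, 15 mm high; origin at the centre of its underside.
- loupe: Bystander, loose: black loupe, diameter 48 mm, 36 mm high, upright; origin at the centre of its underside.
- board: Bystander, loose: pale balsa spreading board with a central groove along its own x axis, 260 x 88 mm, 22 mm high; origin at the centre of its underside.
- tab: The white tab itself as a solid; its origin lies on the turning axis at desk height and its -x axis points outwards along the tab.

How it is judged:
On the way, in this order (a step that is already met when the one before it is completed fails the run):
1. the fingers push the white tab (contact force between the fingers and tab above 0.3 N), for 0.1 s.
2. the tab points at the yellow tag (horizontal distance between tab_aim and tag_yellow below 0.01 m), for 0.2 s.
At the end, for the whole second after the job is handed in: The tab's aim point lies within 10 mm (about 6 degrees) of the yellow tag's centre, the cover is at rest and down on the drum (within 3 mm), and the four bystanders are within 12 mm of where they stood (horizontal distance between tab_aim and tag_yellow below 0.01 m and velocity of joint cover between -0.05 and 0.05 rad/s and value of joint cover_lift below 0.003 m and distance of each of canister, petri, loupe, board from where it was at the start of the episode below 0.012 m); the robot touches nothing.
It fails at once if the cover is lifted more than 6 mm (value of joint cover_lift above 0.006 m).
It fails at once if the canister is moved more than 12 mm (distance of canister from where it was at the start of the episode above 0.012 m).
It fails at once if the petri dish is moved more than 12 mm (distance of petri from where it was at the start of the episode above 0.012 m).
It fails at once if the loupe is moved more than 12 mm (distance of loupe from where it was at the start of the episode above 0.012 m).
It fails at once if the spreading board is moved more than 12 mm (distance of board from where it was at the start of the episode above 0.012 m).
It also fails if it takes over 45 s, if anything falls off the work surface, if the arm or the gripper's body presses on something with over 40 N, if the wrist force passes 120 N, or if a joint passes its speed limit or range.

ROBOT

A 6-joint arm with a two-finger parallel gripper is mounted at the origin on the work surface. World frame = base frame: x ahead of the robot, y to its left, z up, the work surface at z = 0. Lengths are in m, angles in rad, forces in N, time in s.
With the tool pointing down it reaches from about 0.3 to 1 m from the base axis. Payload 5.1 kg.
Tool frame: the origin (TCP) lies at the very end of the fingers, on their centre line; the grasp point (between the pads) lies 19 mm behind it (ctrl.hold_point_z is the distance from the TCP to the grasp point, in m); y points along the fingers, x is the direction in which the jaws open and shut, and the axes are right-handed (so a half turn about y gives the same grasp; the last joint's range is limited). The gripper opens to 95 mm and grips with 3 to 60 N. Pads are 20 mm wide; open, the fingers measure 119 mm over their backs; the gripper's body (75 mm by 180 mm) begins 59 mm behind the grasp point.
Start: joints at [1.019, 0.124, 1.65, -0, 1.367, -0.083], TCP at [0.294, 0.58, 0.215] pointing down, gripper open.
Joint ranges: [-2.61, 2.61], [-1.02, 2.33], [0.03, 2.71], [-1.35, 4.49], [0.32, 2.68], [-2.91, 2.91]. Speed limits (rad/s): [2.57, 2.57, 3.14, 3.14, 3.14, 3.14].

INTERFACE

Orientations are given as a unit quaternion [w, x, y, z].
In Python, from cell import sensors, cams, workorder, ctrl gives the robot as it stands.
- The arm moves only by the tool move_arm, never from a script. Its argument "commands" is a list of rows, each an object with "linear": the shift along the world's x, y, z each as a share of 30 mm, from -1 to 1, a list of three; "turn": the turn about the world's z as a share of 0.12 rad, from -1 to 1; "fingers": the opening in per cent of the stroke, from 0 (shut) to 100 (fully open). A call has 1 to 5 rows; each row shifts and turns the commanded pose from where the row before left it; what a row does not reach is not made up. A row lasts 1/10 s, in which the tool goes at most 50 mm and 8.59 degrees, less where a joint would pass 70% of its speed; a pose out of reach is approached as far as the arm can. A call with a number of a shift or a turn outside -1 to 1 is refused whole. A call with a gripper value outside its range is refused whole. The fingers move at their own pace and stop on an object; "squeeze" is the grip in N (left out, the last holds). Time passes only in rows, so rows that do not move let the fingers close. It gives the time, the measured TCP pose, the force and the opening at its end, in the units of the state.
- sensors.get_obs(): the state, without advancing time (a new reading comes with each control period).
- cams.grab_frame(name): name is "scene" or "top" or "wrist"; returns a dict with "img" (384x512x3 uint8, red, green, blue), "fx", "fy", "cx", "cy" (pixels), "world_from_camera" (4x4, takes a point from camera to world coordinates); the wrist camera has in their place "tool_from_camera" (4x4, takes a point from camera to tool coordinates, whose origin is the TCP and whose axes are the tool frame's). Camera axes: x right, y up, looking along -z (the intrinsics and any distortion apply to the point x, -y, -z); pixel columns grow to the right and rows downward; lengths in m; the calibration is good to about 2 mm. A picture is of the moment at which its call begins: read the wrist's pose just before it. There is no depth.
- workorder.finish_job(): hands the job in, once; it reports no verdict.
The state is a dict: "time": time; "joint_pos": joint angles; "joint_vel": joint speeds; "effort": joint torques, N m; "tool_pos": TCP position; "tcp_rot": TCP orientation; "contact_force": force on the tool from outside, world axes, zero at the start; "ft_torque": the same for the moment, N m; "opening": finger opening in m.
Only numpy, scipy, OpenCV 4.12 (cv2) and the standard library are available. Lean on these libraries where they do the work, as an engineer would, in place of code of your own. Each camera call takes 0.05 s, during which the arm holds its last target.

## Working session

There is one attempt and no reset: what is moved stays moved. The work goes in short steps, Python scripts to look and compute and a tool call to move; the robot and the scene stay as the last step left them, time stands still between calls to the robot, and variables do not carry over. Pictures are saved under pics/ and viewed, and the job is handed in when it is done.

Besides the shell and the picture viewer there is one more tool, called after "Emit:" as name(argument=value, ...), one argument or row to a line, values as JSON. move_arm: Moves the arm, as the interface text tells. Shift numbers are shares of 30 mm and turn numbers shares of 0.12 rad, none past 1 either way. Its arguments: {"type":"object","properties":{"commands":{"type":"array","items":{"type":"object","properties":{"linear":{"type":"array","items":{"type":"number","minimum":-1,"maximum":1}},"turn":{"type":"number","minimum":-1,"maximum":1},"fingers":{"type":"number"}}}},"squeeze":{"type":"number"}},"required":["commands"]}

```bash
mkdir -p pics
python3 - <<'E'
from cell import sensors,cams
import cv2,numpy as np,pickle
o=sensors.get_obs();print({k:np.round(v,3) for k,v in o.items()})
for n in("scene","top"):
    f=cams.grab_frame(n);pickle.dump(f,open(n+".pkl","wb"))
    print(n,f["fx"],f["cx"],f["cy"],np.round(f["world_from_camera"],3).tolist(),[k for k in f])
    cv2.imwrite(f"pics/{n}0.png",cv2.resize(f["img"][:,:,::-1],(800,600),interpolation=cv2.INTER_CUBIC))
E
```

```text
{'time': np.float64(0.0), 'joint_pos': array([ 1.019,  0.125,  1.652, -0.   ,  1.367, -0.083]), 'joint_vel': array([-0.001, -0.001,  0.   ,  0.   ,  0.001,  0.   ]), 'effort': array([ -0.   , -41.761, -35.993,   0.077,   0.049,  -0.   ]), 'tool_pos': array([0.293, 0.579, 0.213]), 'tcp_rot': array([-0.602,  0.603,  0.37 , -0.371]), 'contact_force': array([ 0.055, -0.311,  0.906]), 'ft_torque': array([0.057, 0.001, 0.049]), 'opening': np.float64(0.095)}
scene 424.6685552177297 252.48687380017253 191.6750272992605 [[0.855, -0.338, 0.393, 0.953], [0.518, 0.573, -0.635, -0.72], [-0.01, 0.747, 0.665, 0.799], [0.0, 0.0, 0.0, 1.0]] ['img', 'fx', 'fy', 'cx', 'cy', 'world_from_camera']
top 461.5914620157637 250.43153420153746 183.54959892802015 [[0.007, 0.992, -0.129, 0.393], [-1.0, 0.005, -0.018, -0.015], [-0.017, 0.129, 0.991, 1.116], [0.0, 0.0, 0.0, 1.0]] ['img', 'fx', 'fy', 'cx', 'cy', 'world_from_camera']
```

View pics/scene0.png

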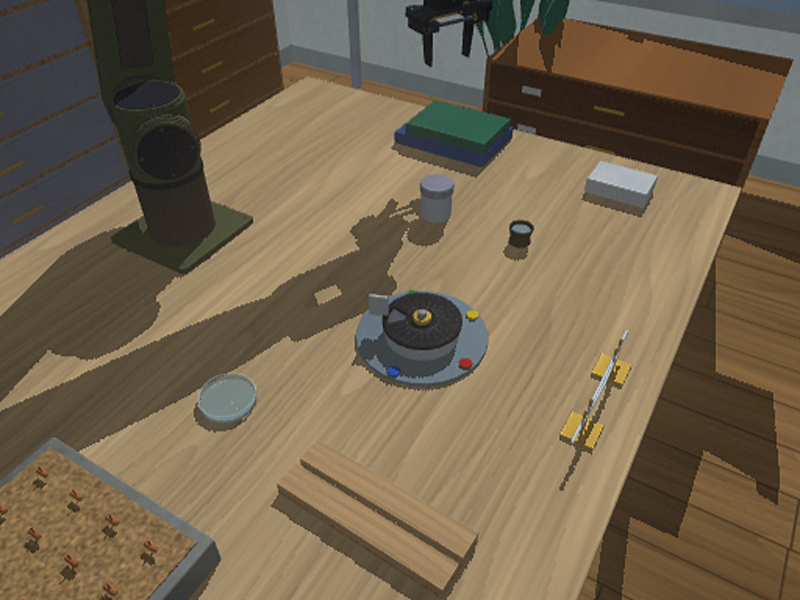

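View pics/top0.png

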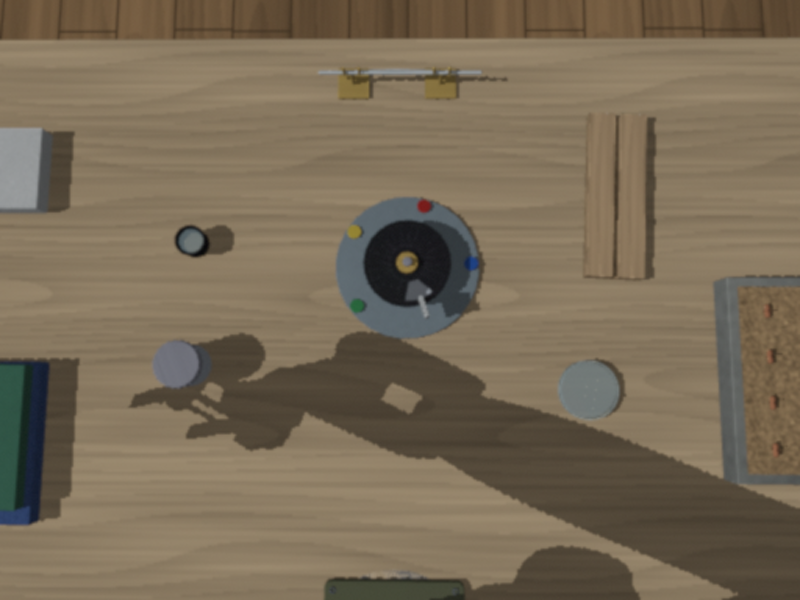

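The top view (enlarged 1.5625×) shows the tab at about (424,303), yellow at (354,232), red at (425,206), blue at (473,264), green at (358,306), the loupe at (191,241) and the canister at (178,364). Next I convert these to world positions.

```bash
cat > h.py <<'E'
import numpy as np,cv2,pickle
def ray(f,u,v,z):
    T=np.array(f["world_from_camera"]);d=T[:3,:3]@np.array([(u-f["cx"])/f["fx"],-(v-f["cy"])/f["fy"],-1]);o=T[:3,3]
    return (o+d*(z-o[2])/d[2])[:2]
def proj(f,p):
    T=np.array(f["world_from_camera"]);q=T[:3,:3].T@(np.array(p)-T[:3,3]);return np.array([f["cx"]+f["fx"]*q[0]/-q[2],f["cy"]-f["fy"]*q[1]/-q[2]])
E
python3 - <<'E'
from h import *
from scipy.optimize import least_squares
f=pickle.load(open("top.pkl","rb"))
img=f["img"];hsv=cv2.cvtColor(img,cv2.COLOR_RGB2HSV)
R={}
for n,(a,b) in dict(yellow=(22,32),green=(50,80),blue=(105,125),red=(0,5)).items():
    m=cv2.inRange(hsv,(a,140,60),(b,255,255)); m[:, :210]=0;m[:,315:]=0;m[:120]=0;m[220:]=0
    k,l,s,c=cv2.connectedComponentsWithStats(m)
    for i in range(1,k):
        if s[i,4]>15: print(n,s[i,4],c[i],ray(f,*c[i],.012)); 
        if s[i,4]>30: R[n]=ray(f,*c[i],.012)
g=lambda p:np.concatenate([R[n]-p[:2]-.099*np.array([np.cos(p[2]+a),np.sin(p[2]+a)]) for n,a in A.items()])
best=None
import itertools
for perm in itertools.permutations([-144,-72,72,144]):
    A={n:np.pi+np.radians(a) for n,a in zip(R,perm)}
    for y in(-2,0,2):
        r=least_squares(g,[*np.mean(list(R.values()),0),y])
        if best is None or r.cost<best[0]: best=(r.cost,perm,r.x,list(R),r.fun)
print(best)
for n,u,v,z in(("hub",407/1.5625,262/1.5625,.055),("loupe",191/1.5625,241/1.5625,.036),("can",178/1.5625,364/1.5625,.078),("petri",590/1.5625,390/1.5625,.01),("boardc",617/1.5625,195/1.5625,.022)):print(n,ray(f,u,v,z))
cv2.imwrite("pics/tab.png",cv2.resize(img[115:225,205:320,::-1],None,fx=6,fy=5.4,interpolation=cv2.INTER_CUBIC)[:600])
E
```

```text
yellow 45 [226.44444444 147.93333333] [0.62458927 0.06478871]
green 36 [228.22222222 195.33333333] [0.50843529 0.05886804]
blue 56 [301.10714286 168.14285714] [ 0.57548656 -0.11662279]
red 43 [270.97674419 131.41860465] [ 0.66614359 -0.04367443]
(np.float64(6.813283483451547e-08), (-144, -72, 72, 144), array([ 0.5705434 , -0.01799275,  0.36491928]), ['yellow', 'green', 'blue', 'red'], array([-6.16365142e-06, -1.60559253e-04,  7.14366252e-05, -1.76242172e-04,
       -7.99233469e-05,  2.42441024e-04,  1.46503814e-05,  9.43604041e-05]))
hub [ 0.56906043 -0.01827115]
loupe [0.60327646 0.3122597 ]
can [0.41511827 0.31051512]
petri [ 0.38184544 -0.2957382 ]
boardc [ 0.68096169 -0.34264786]
```

View pics/tab.png

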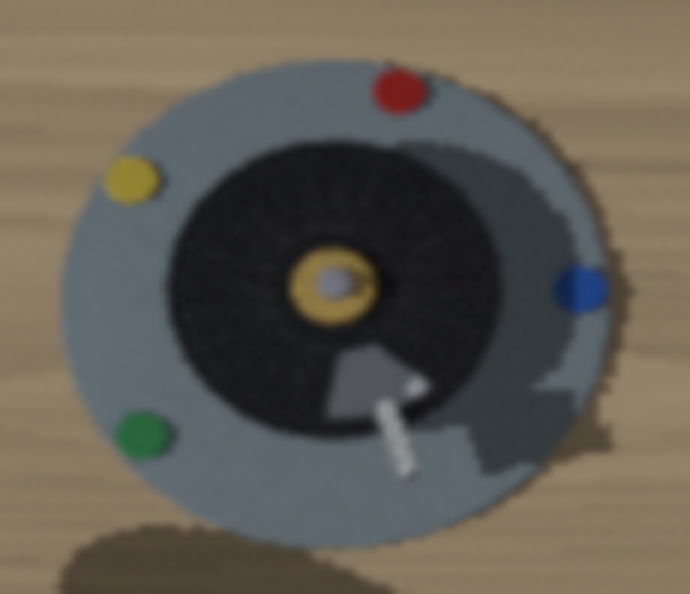

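Run:
```python
from h import *
from cell import sensors
from scipy.spatial.transform import Rotation as Ro
f=pickle.load(open("top.pkl","rb"));c=np.array([.5705,-.018])
for u,v in((380,403),(394,440),(407,475)):
    p=ray(f,205+u/6,115+v/5.4,.08);d=p-c;print(p,np.hypot(*d),np.degrees(np.arctan2(d[1],d[0]))%360)
w,x,y,z=sensors.get_obs()["tcp_rot"];print(Ro.from_quat([x,y,z,w]).as_matrix().round(3))
for a in(225,200.9,128.9,56.9):print(a,c+.073*np.array([np.cos(np.radians(a)),np.sin(np.radians(a))]))
```

```text
[ 0.5147969  -0.03614396] 0.05858360190968251 198.0417859264048
[ 0.49928139 -0.0414356 ] 0.07497544772772831 198.21459896170086
[ 0.48466151 -0.04633049] 0.09039282843822267 198.2651666895954
[[ 0.452 -0.001 -0.892]
 [ 0.892 -0.002  0.452]
 [-0.002 -1.     0.   ]]
225 [ 0.5188812 -0.0696188]
200.9 [ 0.50230307 -0.04404187]
128.9 [0.5246587  0.03881175]
56.9 [0.61036544 0.04315347]
```

Emit:
move_arm(
  commands=[
    {"linear": [0.31,-0.9,0],"turn": -1,"fingers": 0},
    {"linear": [0.31,-0.9,0],"turn": -1,"fingers": 0},
    {"linear": [0.31,-0.9,0],"turn": -1,"fingers": 0},
    {"linear": [0.31,-0.9,0],"turn": 0,"fingers": 0},
    {"linear": [0.31,-0.9,0],"turn": 0,"fingers": 0},
  ],
  squeeze=10,
)

```text
time: 0.6
tool_pos: [0.3402, 0.4435, 0.214]
tcp_rot: [-0.659, 0.659, 0.256, -0.257]
contact_force: [0.9, 0.4, 0.3]
opening: 0.0605
```

Emit:
move_arm(
  commands=[
    {"linear": [0.31,-0.9,0],"turn": 0,"fingers": 0},
    {"linear": [0.31,-0.9,0],"turn": 0,"fingers": 0},
    {"linear": [0.31,-0.9,0],"turn": 0,"fingers": 0},
    {"linear": [0.31,-0.9,0],"turn": 0,"fingers": 0},
    {"linear": [0.31,-0.9,0],"turn": 0,"fingers": 0},
  ],
)

```text
time: 1.1
tool_pos: [0.3866, 0.3086, 0.2142]
tcp_rot: [-0.659, 0.659, 0.256, -0.257]
contact_force: [0.2, 0.3, -0.7]
opening: 0.0205
```

Emit:
move_arm(
  commands=[
    {"linear": [0.31,-0.9,0],"turn": 0,"fingers": 0},
    {"linear": [0.31,-0.9,0],"turn": 0,"fingers": 0},
    {"linear": [0.31,-0.9,0],"turn": 0,"fingers": 0},
    {"linear": [0.31,-0.9,0],"turn": 0,"fingers": 0},
    {"linear": [0.31,-0.9,0],"turn": 0,"fingers": 0},
  ],
)

```text
time: 1.6
tool_pos: [0.4331, 0.1736, 0.2142]
tcp_rot: [0.659, -0.659, -0.256, 0.257]
contact_force: [0.9, -0.1, 0.6]
opening: 0.0008
```

Emit:
move_arm(
  commands=[
    {"linear": [0.31,-0.9,0],"turn": 0,"fingers": 0},
    {"linear": [0.31,-0.9,0],"turn": 0,"fingers": 0},
    {"linear": [0.31,-0.9,0],"turn": 0,"fingers": 0},
    {"linear": [0.31,-0.9,0],"turn": 0,"fingers": 0},
    {"linear": [0.31,-0.9,0],"turn": 0,"fingers": 0},
  ],
)

```text
time: 2.1
tool_pos: [0.4796, 0.0387, 0.2142]
tcp_rot: [0.659, -0.659, -0.256, 0.257]
contact_force: [0.4, 0.7, -0.3]
opening: 0.0004
```

Emit:
move_arm(
  commands=[
    {"linear": [0.31,-0.89,0],"turn": 0,"fingers": 0},
    {"linear": [0.31,-0.89,0],"turn": 0,"fingers": 0},
    {"linear": [0.31,-0.89,0],"turn": 0,"fingers": 0},
    {"linear": [0.31,-0.89,0],"turn": 0,"fingers": 0},
    {"linear": [0,0,-1],"turn": 0,"fingers": 0},
  ],
)

```text
time: 2.6
tool_pos: [0.5203, -0.0702, 0.1886]
tcp_rot: [-0.657, 0.661, 0.258, -0.253]
contact_force: [0.3, -0.2, 0.9]
opening: 0.0006
```

Emit:
move_arm(
  commands=[
    {"linear": [0,0,-1],"turn": 0,"fingers": 0},
    {"linear": [0,0,-1],"turn": 0,"fingers": 0},
    {"linear": [0,0,0],"turn": 0,"fingers": 0},
  ],
)

```text
time: 2.9
tool_pos: [0.513, -0.0662, 0.1193]
tcp_rot: [0.661, -0.657, -0.253, 0.259]
contact_force: [-0.6, 0.2, -0.2]
opening: 0.0005
```

```bash
cat > snap.py <<'E'
import sys
from h import *
from cell import cams,sensors
n=sys.argv[1];a=cams.grab_frame("top");b=cams.grab_frame("scene")
pickle.dump(a,open("top.pkl","wb"))
A=cv2.resize(a["img"][100:240,195:335,::-1],(400,400),interpolation=cv2.INTER_CUBIC)
B=cv2.resize(b["img"][130:270,200:340,::-1],(400,400),interpolation=cv2.INTER_CUBIC)
cv2.imwrite(f"pics/{n}.png",np.hstack([A,B]));o=sensors.get_obs();print(o["time"],o["tool_pos"].round(4),o["joint_pos"].round(2))
E
python3 snap.py s1
```

```text
3.0 [ 0.5165 -0.0668  0.1244] [-0.23 -0.09  2.02  0.    1.21 -0.97]
```

View pics/s1.png

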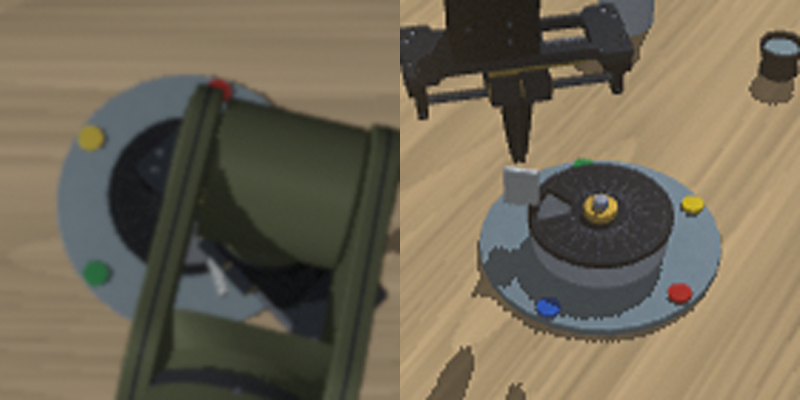

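Emit:
move_arm(
  commands=[
    {"linear": [0,0,-0.78],"turn": 0,"fingers": 0},
    {"linear": [0,0,-0.78],"turn": 0,"fingers": 0},
    {"linear": [0,0,-0.78],"turn": 0,"fingers": 0},
    {"linear": [0,0,0],"turn": 0,"fingers": 0},
  ],
)

```text
time: 3.4
tool_pos: [0.5158, -0.0666, 0.0534]
tcp_rot: [0.66, -0.658, -0.256, 0.257]
contact_force: [-0.1, 0.5, -0.2]
opening: 0.0004
```

Run:
```python
from cell import sensors
import numpy as np
from scipy.spatial.transform import Rotation as Ro
o=sensors.get_obs();p=o["tool_pos"];w,x,y,z=o["tcp_rot"];R=Ro.from_quat([x,y,z,w]).as_matrix()
c=np.array([.5705,-.018]);d=p[:2]-c;ph=np.arctan2(d[1],d[0])%(2*np.pi);print(p,np.hypot(*d),np.degrees(ph),np.degrees(np.arctan2(R[1,0],R[0,0])),o["contact_force"])
cur=p[:2]
for i in range(1,37):
    a=ph-.072*i;t=c+.073*np.array([np.cos(a),np.sin(a)]);s=np.round((t-cur)/.03,2);cur=cur+s*.03;print(i,round(np.degrees(a),1),s.tolist())
```

```text
[ 0.51583403 -0.06659401  0.05344094] 0.07314195860945392 221.63473051370497 42.52533171590944 [-0.14575619  0.52063248 -0.15499056]
1 217.5 [-0.11, 0.14]
2 213.4 [-0.1, 0.14]
3 209.3 [-0.09, 0.15]
4 205.1 [-0.08, 0.16]
5 201.0 [-0.07, 0.16]
6 196.9 [-0.06, 0.16]
7 192.8 [-0.04, 0.17]
8 188.6 [-0.03, 0.17]
9 184.5 [-0.02, 0.18]
10 180.4 [-0.01, 0.17]
11 176.3 [0.0, 0.18]
12 172.1 [0.02, 0.17]
13 168.0 [0.03, 0.18]
14 163.9 [0.04, 0.17]
15 159.8 [0.06, 0.16]
16 155.6 [0.07, 0.16]
17 151.5 [0.07, 0.16]
18 147.4 [0.09, 0.15]
19 143.3 [0.1, 0.15]
20 139.1 [0.11, 0.13]
21 135.0 [0.12, 0.13]
22 130.9 [0.13, 0.12]
23 126.8 [0.14, 0.11]
24 122.6 [0.14, 0.1]
25 118.5 [0.15, 0.09]
26 114.4 [0.16, 0.08]
27 110.3 [0.16, 0.06]
28 106.1 [0.17, 0.06]
29 102.0 [0.17, 0.04]
30 97.9 [0.17, 0.03]
31 93.8 [0.17, 0.02]
32 89.6 [0.18, 0.0]
33 85.5 [0.17, -0.0]
34 81.4 [0.18, -0.02]
35 77.2 [0.17, -0.04]
36 73.1 [0.17, -0.04]
```

Emit:
move_arm(
  commands=[
    {"linear": [-0.11,0.14,0],"turn": -0.6,"fingers": 0},
    {"linear": [-0.1,0.14,0],"turn": -0.6,"fingers": 0},
    {"linear": [-0.09,0.15,0],"turn": -0.6,"fingers": 0},
    {"linear": [-0.08,0.16,0],"turn": -0.6,"fingers": 0},
    {"linear": [-0.07,0.16,0],"turn": -0.6,"fingers": 0},
  ],
)

```text
time: 3.9
tool_pos: [0.5053, -0.0451, 0.0578]
tcp_rot: [-0.693, 0.695, 0.135, -0.132]
contact_force: [-1.4, -2.8, -1.5]
opening: 0.0006
```

Emit:
move_arm(
  commands=[
    {"linear": [-0.06,0.16,0],"turn": -0.6,"fingers": 0},
    {"linear": [-0.04,0.17,0],"turn": -0.6,"fingers": 0},
    {"linear": [-0.03,0.17,0],"turn": -0.6,"fingers": 0},
    {"linear": [-0.02,0.18,0],"turn": -0.6,"fingers": 0},
    {"linear": [-0.01,0.17,0],"turn": -0.6,"fingers": 0},
  ],
)

```text
time: 4.4
tool_pos: [0.5002, -0.0193, 0.0576]
tcp_rot: [-0.707, 0.708, 0.008, -0.006]
contact_force: [-1.5, -1.9, 1.3]
opening: 0.0004
```

```bash
python3 snap.py s2
```

```text
4.5 [ 0.5003 -0.019   0.0573] [-0.15 -0.05  2.11 -0.    1.08 -0.17]
```

View pics/s2.png

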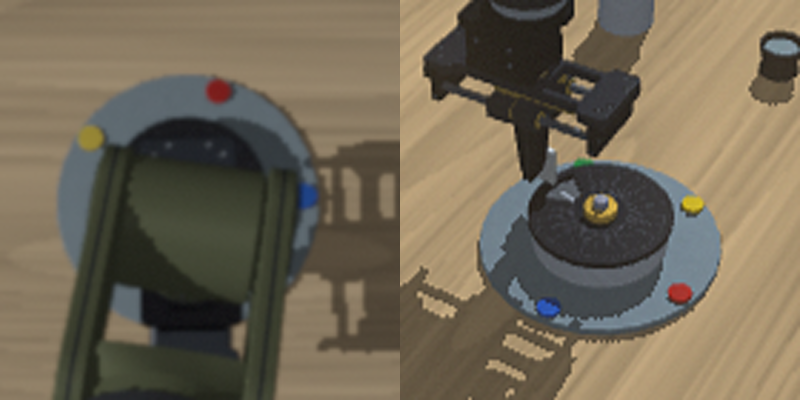

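The tab is turning with the finger and the cover is still down, so I keep following the arc.

Emit:
move_arm(
  commands=[
    {"linear": [0.0,0.18,0],"turn": -0.6,"fingers": 0},
    {"linear": [0.02,0.17,0],"turn": -0.6,"fingers": 0},
    {"linear": [0.03,0.18,0],"turn": -0.6,"fingers": 0},
    {"linear": [0.04,0.17,0],"turn": -0.6,"fingers": 0},
    {"linear": [0.06,0.16,0],"turn": -0.6,"fingers": 0},
  ],
)

```text
time: 5.0
tool_pos: [0.5046, 0.0065, 0.0568]
tcp_rot: [-0.697, 0.697, -0.118, 0.12]
contact_force: [-0.6, -1.4, 1.5]
opening: 0.0004
```

Emit:
move_arm(
  commands=[
    {"linear": [0.07,0.16,0],"turn": -0.6,"fingers": 0},
    {"linear": [0.07,0.16,0],"turn": -0.6,"fingers": 0},
    {"linear": [0.09,0.15,0],"turn": -0.6,"fingers": 0},
    {"linear": [0.1,0.15,0],"turn": -0.6,"fingers": 0},
    {"linear": [0.11,0.13,0],"turn": -0.6,"fingers": 0},
  ],
)

```text
time: 5.5
tool_pos: [0.5178, 0.029, 0.0567]
tcp_rot: [0.664, -0.664, 0.241, -0.243]
contact_force: [-1.3, -1.5, 0.7]
opening: 0.0004
```

Emit:
move_arm(
  commands=[
    {"linear": [0.12,0.13,0],"turn": -0.6,"fingers": 0},
    {"linear": [0.13,0.12,0],"turn": -0.6,"fingers": 0},
    {"linear": [0.14,0.11,0],"turn": -0.6,"fingers": 0},
    {"linear": [0.14,0.1,0],"turn": -0.6,"fingers": 0},
    {"linear": [0.15,0.09,0],"turn": -0.6,"fingers": 0},
  ],
)

```text
time: 6.0
tool_pos: [0.538, 0.0455, 0.0565]
tcp_rot: [0.61, -0.61, 0.356, -0.358]
contact_force: [-1.9, -2.3, 0.1]
opening: 0.0003
```

```bash
python3 snap.py s3
```

```text
6.1 [0.5382 0.0458 0.0563] [-0.01  0.04  2.03 -0.    1.08  1.04]
```

View pics/s3.png

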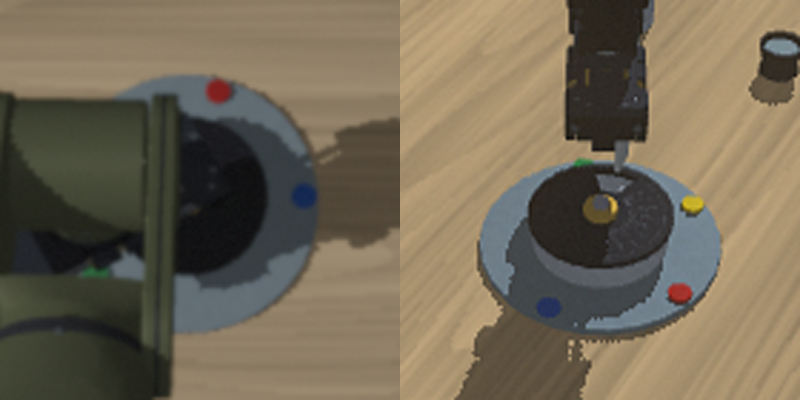

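Emit:
move_arm(
  commands=[
    {"linear": [0.16,0.08,0],"turn": -0.6,"fingers": 0},
    {"linear": [0.16,0.06,0],"turn": -0.6,"fingers": 0},
    {"linear": [0.17,0.06,0],"turn": -0.6,"fingers": 0},
    {"linear": [0.17,0.04,0],"turn": -0.6,"fingers": 0},
    {"linear": [0.17,0.03,0],"turn": -0.6,"fingers": 0},
  ],
)

```text
time: 6.6
tool_pos: [0.562, 0.0538, 0.0556]
tcp_rot: [0.537, -0.537, 0.46, -0.461]
contact_force: [-1.5, -0.0, 0.5]
opening: 0.0006
```

Emit:
move_arm(
  commands=[
    {"linear": [0.17,0.02,0],"turn": -0.6,"fingers": 0},
    {"linear": [0.18,0.0,0],"turn": -0.6,"fingers": 0},
    {"linear": [0.17,0,0],"turn": -0.6,"fingers": 0},
    {"linear": [0.18,-0.02,0],"turn": -0.6,"fingers": 0},
    {"linear": [0,0,0],"turn": 0,"fingers": 0},
  ],
)

```text
time: 7.1
tool_pos: [0.5833, 0.0538, 0.0554]
tcp_rot: [-0.466, 0.465, -0.532, 0.532]
contact_force: [-0.3, 0.9, 0.8]
opening: -0.0
```

```bash
python3 snap.py s4
python3 - <<'E'
from cell import sensors
import numpy as np
p=sensors.get_obs()["tool_pos"];d=p[:2]-[.5705,-.018];print(np.hypot(*d),np.degrees(np.arctan2(d[1],d[0])))
E
```

```text
7.2 [0.5831 0.0539 0.0552] [0.   0.13 1.92 0.   1.08 1.7 ]
0.07303311676499455 80.04561428503614
```

View pics/s4.png

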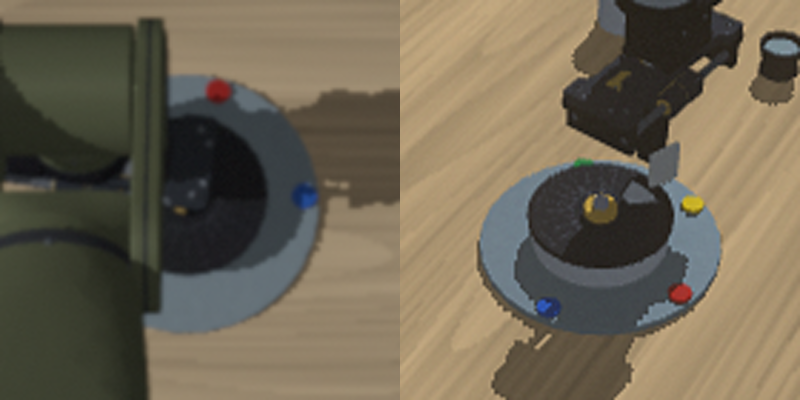

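```bash
cat > ov.py <<'E'
import sys
from h import *
from cell import cams
f=cams.grab_frame("scene");n=sys.argv[1];u0,v0,S=260,165,10
im=cv2.resize(f["img"][v0:v0+50,u0:u0+70,::-1],None,fx=S,fy=S,interpolation=cv2.INTER_CUBIC)
for a,col in zip(map(float,sys.argv[2:]),[(0,0,255),(255,0,255),(0,255,255)]):
    t=np.radians(a);e=np.array([np.cos(t),np.sin(t)])
    P=[np.r_[np.array([.5705,-.018])+r*e,z] for r,z in((.057,.042),(.057,.08),(.089,.08),(.089,.042))]+[np.r_[np.array([.5705,-.018])+.099*e,.012]]
    q=np.array([((proj(f,p)-[u0,v0]+.5)*S) for p in P]).astype(int)
    cv2.polylines(im,[q[:4]],True,col,1);cv2.circle(im,tuple(map(int,q[4])),4,col,-1)
cv2.imwrite(f"pics/{n}.png",im)
E
python3 ov.py o1 70 67 56.9
```

```text
(no output)
```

View pics/o1.png

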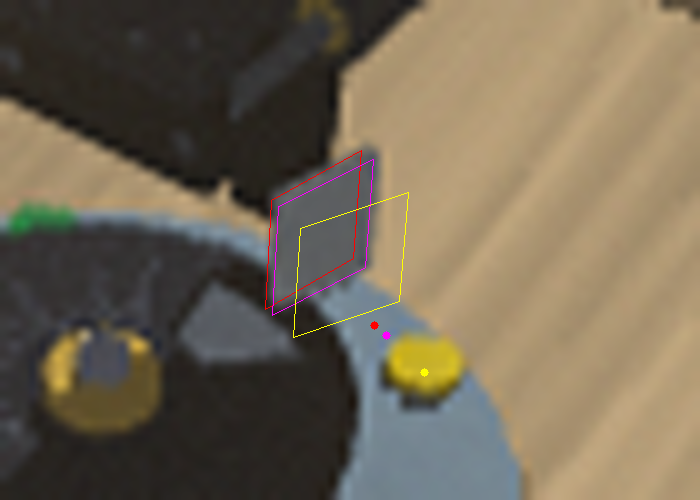

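Emit:
move_arm(
  commands=[
    {"linear": [0.15,-0.03,0],"turn": -0.5,"fingers": 0},
    {"linear": [0.14,-0.04,0],"turn": -0.5,"fingers": 0},
    {"linear": [0.14,-0.05,0],"turn": -0.5,"fingers": 0},
    {"linear": [0,0,0],"turn": 0,"fingers": 0},
    {"linear": [0,0,0],"turn": 0,"fingers": 0},
  ],
)

```text
time: 7.75
tool_pos: [0.5955, 0.0505, 0.0547]
tcp_rot: [-0.416, 0.416, -0.572, 0.572]
contact_force: [-0.2, 0.7, 0.3]
opening: 0.0003
```

```bash
python3 ov.py o2 60 56.9;python3 snap.py s5
```

```text
7.9 [0.5955 0.0504 0.0546] [-0.01  0.16  1.89 -0.    1.09  1.88]
```

View pics/o2.png

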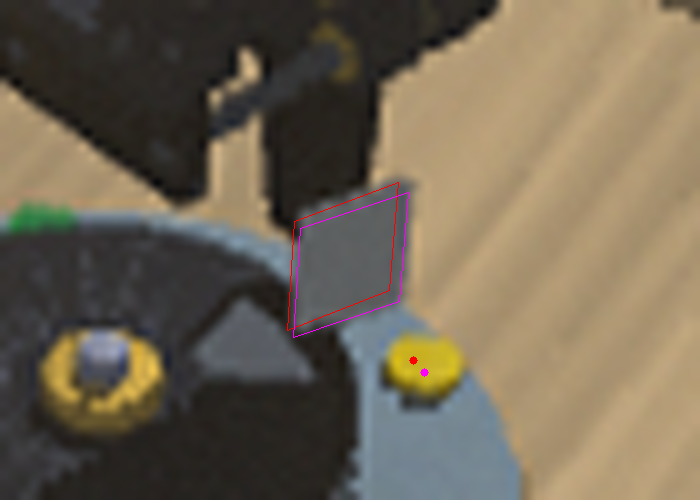

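The tab is close to the tag now. I back off along the arc, go up and move clear, then check from above.

Emit:
move_arm(
  commands=[
    {"linear": [-0.3,0.12,0],"turn": 0,"fingers": 0},
    {"linear": [-0.5,0.3,0],"turn": 0,"fingers": 0},
    {"linear": [0,0,0],"turn": 0,"fingers": 0},
    {"linear": [0,0,0.5],"turn": 0,"fingers": 0},
    {"linear": [0,0,1],"turn": 0,"fingers": 0},
  ],
)

```text
time: 8.4
tool_pos: [0.5698, 0.0627, 0.0981]
tcp_rot: [0.414, -0.417, 0.573, -0.571]
contact_force: [0.8, -0.5, -0.4]
opening: 0.0005
```

Emit:
move_arm(
  commands=[
    {"linear": [0,0,1],"turn": 0,"fingers": 0},
    {"linear": [-0.3,0.5,1],"turn": 0,"fingers": 0},
    {"linear": [-0.3,0.8,0.5],"turn": 0,"fingers": 0},
    {"linear": [-0.3,0.9,0],"turn": 0,"fingers": 0},
    {"linear": [-0.3,0.9,0],"turn": 0,"fingers": 0},
  ],
)

```text
time: 8.9
tool_pos: [0.5366, 0.1566, 0.1774]
tcp_rot: [-0.417, 0.414, -0.572, 0.573]
contact_force: [0.5, 0.2, -0.7]
opening: 0.0006
```

Emit:
move_arm(
  commands=[
    {"linear": [-0.3,0.9,0],"turn": 0,"fingers": 0},
    {"linear": [-0.3,0.9,0],"turn": 0,"fingers": 0},
    {"linear": [-0.3,0.9,0],"turn": 0,"fingers": 0},
    {"linear": [-0.3,0.9,0],"turn": 0,"fingers": 0},
    {"linear": [0,0.5,0],"turn": 0,"fingers": 0},
  ],
)

```text
time: 9.4
tool_pos: [0.4995, 0.2807, 0.176]
tcp_rot: [-0.417, 0.415, -0.572, 0.572]
contact_force: [-0.7, -0.2, -0.4]
opening: 0.0005
```

```bash
python3 snap.py s6
python3 - <<'E'
from h import *
f=pickle.load(open("top.pkl","rb"))
cv2.imwrite("pics/t6.png",cv2.resize(f["img"][110:220,205:325,::-1],None,fx=5,fy=5,interpolation=cv2.INTER_CUBIC))
cv2.imwrite("pics/t6full.png",cv2.resize(f["img"][:,:,::-1],(800,600)))
E
```

```text
9.5 [0.5001 0.2803 0.1756] [ 0.42 -0.02  1.86 -0.    1.29  2.3 ]
```

View pics/t6.png

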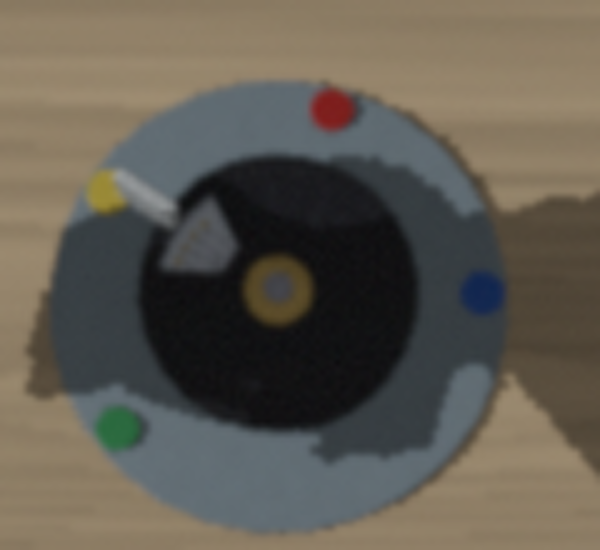

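View pics/t6full.png

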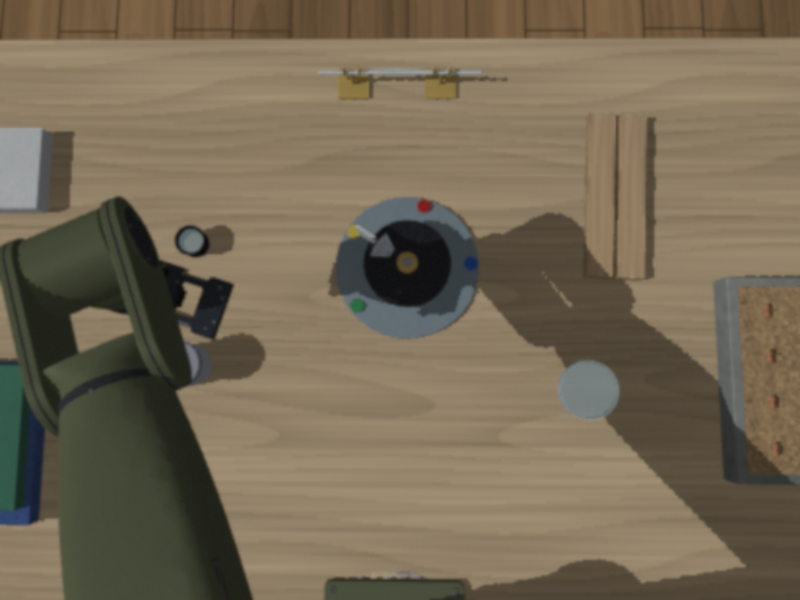

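The top crop shows the tab's top edge running from about (118,178) to (175,216), with yellow at (106,192). I compute its angle from these.

Run:
```python
from h import *
f=pickle.load(open("top.pkl","rb"));c=np.array([.5705,-.018]);im=f["img"]
for u,v in((118,177),(147,195),(172,213)):
    p=ray(f,205+u/5-.4,110+v/5-.4,.08);d=p-c;print(p,np.hypot(*d),np.degrees(np.arctan2(d[1],d[0]))%360)
I=cv2.resize(im[135:165,215:250,::-1],None,fx=20,fy=20,interpolation=cv2.INTER_CUBIC)
for a,col in((56.9,(0,0,255)),):
    t=np.radians(a);e=np.array([np.cos(t),np.sin(t)]);n=np.array([-e[1],e[0]])
    q=np.array([(proj(f,np.r_[c+r*e+s*n,.08])-[215,135]+.5)*20 for r,s in((.057,-.003),(.089,-.003),(.089,.003),(.057,.003))]).astype(int)
    cv2.polylines(I,[q],True,col,1)
cv2.imwrite("pics/t7.png",I)
```

```text
[0.61720673 0.05596255] 0.08747557738425504 57.72793380236708
[0.60885931 0.04256833] 0.07169351127182523 57.65298222543311
[0.60052568 0.03103627] 0.05749866740186003 58.52020814236227
```

View pics/t7.png

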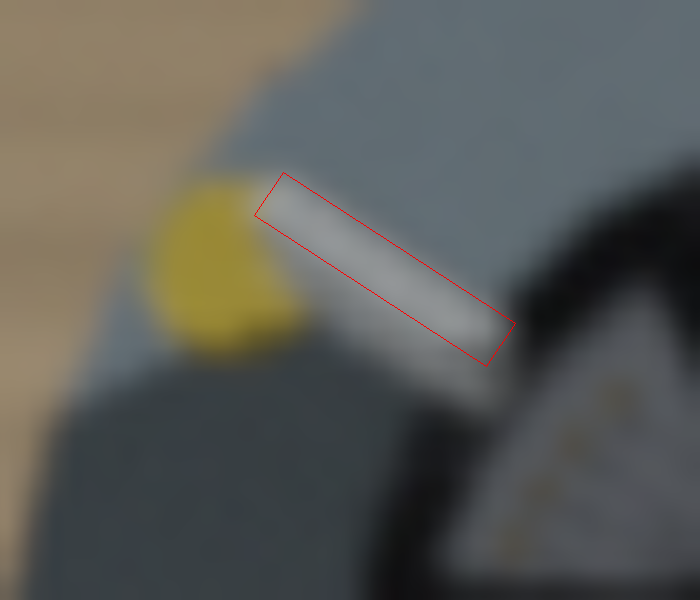

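```bash
python3 -c "
from cell import workorder,sensors
o=sensors.get_obs();print(o['time'],o['contact_force'].round(1))
print(workorder.finish_job())"
```

```text
9.5 [ 0.3  0.6 -0.2]
the job is handed in; nothing more can be done
None
```

I pushed the white tab clockwise with the closed fingertips, about 141° round to the yellow tag. Then I backed the fingers off, raised them clear and handed the job in at 9.5 s.

- **Aim:** In the last top view, taken with the fingers clear, the tab points at 57.7–58.5°. The yellow tag lies at 56.9°, so the tab is about 1° off, or roughly 2 mm at the aim point.
- **Calibration:** The scene camera overlay agreed once I allowed for its offset of about 1.5 pixels.
- **Cover:** It looked seated in every picture, though I did not measure its lift.
- **Bystanders:** The petri dish, loupe and board are at the same pixels as at the start. The arm mostly hid the canister in that last view. The fingers passed about 100 mm above its lid, and I felt no unexpected contact.
- **Contact at hand-in:** The measured force was at noise level, below 1 N.

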